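Lever open the sterile instrument cassette

TASK

With the flat blade tool from the mat, lever up the lid of the wider of the two steel instrument cassettes until it stands open more than halfway to upright; the cassette is sterile, so the gripper itself must not touch it. Then lay the blade tool back down on the mat, leaving the lid standing open. Leave the narrower cassette shut.

Things in the scene. Friction and masses are not known exactly. Their poses are not given: they have to be found in the camera images.
- blade: Loose tool on the mat, 70 g: grey ribbed handle 70 x 14 wide x 28 tall (mm), flat steel blade 22 wide, 3 thick at mid height. Origin: underside of the handle near the balance point; x to the blade's tip, z up. Handle x -45 to 25, blade x 25 to 80, its mid plane z = 14; flat grip sides y = -7 and 7. The tool about 80 mm beside it, with a thin round pin in place of the blade, is not it.
- cassette: Wider steel cassette, fixed: box 100 deep (x) x 160 wide (y) x 45 tall (mm) with flat 4 mm lid. Origin: centre of underside; x from lip to hinge (away from robot), z up. Hinge along y at x 50, z 45. The lid's lip overhangs the front face (x -50) by 18, to x -68; its underside is z 45, free space below it to the table. The narrower cassette (80 deep, 100 wide) is a bystander.
- cassette_lid (a joint): Hinge of the wider cassette's lid: 0 = shut, grows as the lip is raised, 1.57 = upright, 1.7 = stop. It starts shut or up to 0.03 open. The hinge is stiff: the lid stays at whatever angle it is left; raising it takes about 2 to 3 N at the lip.
- small_lid (a joint): Hinge of the narrower cassette's lid, 0 = shut. Leave it shut.
- mat: Flat dark rubber mat, fixed to the table, 200 (x) x 170 (y) x 4 thick. Origin: centre of its underside; z up. The two tools lie on it.

How it is judged:
By the outcome, as a careful person would: the job done as asked, in the order asked, and still so for the second after the job is handed in, with the robot touching nothing.
It also fails if it takes over 51 s, if anything falls off the work surface, if the arm or the gripper's body presses on something with over 40 N, if the wrist force passes 120 N, or if a joint passes its speed limit or range.

ROBOT

A 6-joint arm with a two-finger parallel gripper is mounted at the origin on the work surface. World frame = base frame: x ahead of the robot, y to its left, z up, the work surface at z = 0. Lengths are in mm, angles in degrees, forces in N, time in s.
With the tool pointing down it reaches from about 350 to 850 mm from the base axis. Payload 8.1 kg.
Tool frame: the origin (TCP) lies on the mounting face of the last link; the fingertips stand 173 mm ahead of it and the grasp point (between the pads) lies 155 mm ahead of it; z points along the fingers, y is the direction in which the jaws open and shut (so a half turn about z gives the same grasp; the last joint's range is limited). The gripper opens to 85 mm and grips with 20 to 120 N. Pads are 22 mm wide; open, the fingers measure 114 mm over their backs; the gripper's body (76 mm by 85 mm) begins 54 mm behind the grasp point. The pads swing forward as they close: fully open they stand 13 mm farther back than shut.
Start: joints at [58.705, 7.471, 85.268, -0, 87.261, -4.893], TCP at [266.78, 537.434, 404.692] pointing down, gripper open.
Joint ranges: [-169.43, 169.43], [-51.17, 129.36], [1.28, 143.12], [-76.62, 256.62], [0, 156.53], [-152.29, 152.29]. Speed limits (degrees/s): [136.94, 136.94, 159.86, 180, 180, 180].

INTERFACE

Orientations are given as [roll, pitch, yaw] about the fixed x, y, z axes, in that order (R = Rz(yaw) Ry(pitch) Rx(roll)).
In Python, from bench import * gives the robot as it stands.
- The arm moves only by the shell command python3 -m jog 'ROWS' [FORCE]. ROWS is JSON, a list of rows, each an object of numbers: "tx", "ty", "tz": the shift along the tool's x, y, z as a fraction of full scale; "ax", "ay", "az": the turn, a rotation vector about the tool's x, y, z as a fraction of full scale; "hand": the opening, from 0 (shut) to 1 (fully open). A call has 1 to 5 rows; each row is the pose to reach, as a shift and turn from the pose commanded when the call began, along the tool's axes at that moment; what a row does not reach only later rows make up. Full scale, the value 1, is 150 mm for a shift and 45 degrees for a turn. A row lasts 1/12 s, in which the tool goes at most 41.7 mm and 7.16 degrees, less where a joint would pass 70% of its speed; a pose out of reach is approached as far as the arm can. A call with a number of a shift or a turn outside -1 to 1 is refused whole. A call with a gripper value outside its range is refused whole. The fingers move at their own pace and stop on an object; FORCE is the grip in N (left out, the last holds). Time passes only in rows, so rows that repeat a pose let the fingers close. It gives the time, the measured TCP pose, the force and the opening at its end, in the units of the state.
- sense(): the state, without advancing time (a new reading comes with each control period).
- snapshot(name): name is "scene" or "side" or "wrist"; returns a dict with "pixels" (480x640x3 uint8, red, green, blue), "z_map" (480x640 float32, mm along the optical axis (not along the pixel's ray), 0 where there is no reading), "intrinsics" (3x3 intrinsics, pixels), "R" (3x3) and "t" (3): a world point X has camera coordinates R X + t. Camera axes: x right, y down, z forward; pixel columns grow to the right and rows downward; lengths in mm; the calibration is good to about 2 mm. A picture is of the moment at which its call begins.
- hand_in(): hands the job in, once; it reports no verdict.
The state is a dict: "time": time; "joint_pos": joint angles; "qd": joint speeds; "joint_efforts": joint torques, N m; "tool_pos": TCP position; "tcp_rot": TCP orientation; "ft_force": force on the tool from outside, world axes, zero at the start; "wrist_torque": the same for the moment, N m; "finger_gap": finger opening in mm.
Only numpy, scipy, OpenCV 4.12 (cv2) and the standard library are available. Lean on these libraries where they do the work, as an engineer would, in place of code of your own. Each camera call takes 0.05 s, during which the arm holds its last target.

## Working session

There is one attempt and no reset: what is moved stays moved. The work goes in short steps, Python scripts to look and compute and a shell command to move; the robot and the scene stay as the last step left them, time stands still between calls to the robot, and variables do not carry over. Pictures are saved under pics/ and viewed, and the job is handed in when it is done.

```bash
ls; mkdir -p pics
python3 - <<'E'
from bench import *
import cv2
s=sense();print(s)
for n in("scene","side","wrist"):
    d=snapshot(n);cv2.imwrite(f"pics/{n}0.png",d["pixels"][:,:,::-1])
    import pickle;pickle.dump(d,open(f"pics/{n}0.pkl","wb"))
    print(n,d["intrinsics"],d["R"],d["t"])
E
```

```text
pics
{'time': 0.0, 'joint_pos': array([ 5.87053932e+01,  7.51388064e+00,  8.53284224e+01,  1.27261607e-04,
        8.72609037e+01, -4.89324323e+00]), 'qd': array([ 0.08285755, -0.01101524, -0.03999971,  0.00697536, -0.08874861,
       -0.06517919]), 'joint_efforts': array([ 5.82758039e-04, -5.69433689e+01, -5.00535679e+01, -2.14552383e-04,
        1.56049384e-02, -3.07788525e-05]), 'tool_pos': array([266.65798727, 537.23711134, 403.66514885]), 'tcp_rot': array([-1.79897180e+02, -8.93011673e-03,  1.53598622e+02]), 'ft_force': array([-0.6260476 ,  0.3088221 , -0.33251287]), 'wrist_torque': array([0.01835635, 0.01532078, 0.04880539]), 'finger_gap': 85.71939792325591}
scene [[460.93845313   0.         314.15123536]
 [  0.         460.93845313 239.4009427 ]
 [  0.           0.           1.        ]] [[ 0.74566353  0.66631141  0.00387434]
 [ 0.38511363 -0.42621789 -0.81855104]
 [-0.54375858  0.61185572 -0.57442074]] [-451.08069103 -194.29751044 1023.11075402]
side [[615.41840671   0.         313.36506623]
 [  0.         615.41840671 243.17042139]
 [  0.           0.           1.        ]] [[-0.98599915 -0.16586084 -0.01720058]
 [-0.10855687  0.71677436 -0.68880326]
 [ 0.12657443 -0.67729218 -0.72474424]] [610.46543327 107.11386852 945.40937756]
wrist [[375.13288324   0.         316.71518082]
 [  0.         375.13288324 237.29225803]
 [  0.           0.           1.        ]] [[ 0.44472315  0.89566688 -0.00147296]
 [ 0.86188631 -0.42750162  0.27275328]
 [ 0.24366638 -0.12256922 -0.96208289]] [-599.98133137  -35.7387327   377.71257978]
```

View pics/scene0.png

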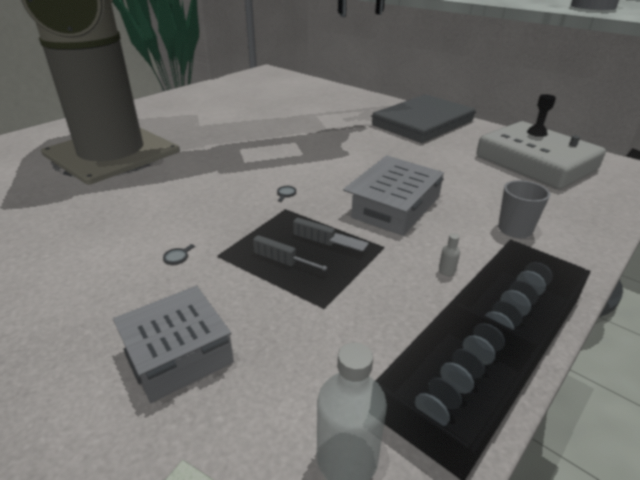

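View pics/side0.png

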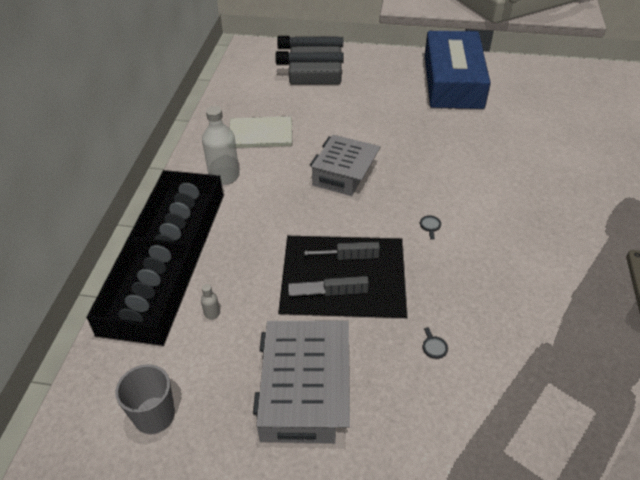

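View pics/wrist0.png

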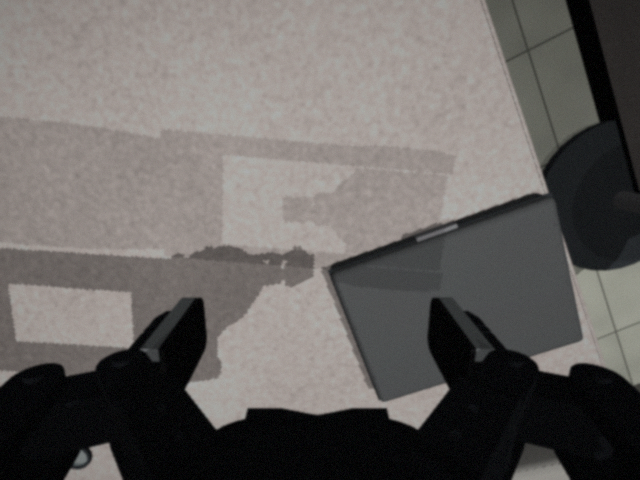

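The scene view shows the wide cassette at about (395,195), with the blade tool at (330,235) and the pin tool at (288,252). The side view has the wide cassette at (305,380) and the blade tool at (330,287). I'll zoom in on the side view next.

```bash
cat > h.py <<'E'
import numpy as np,cv2,pickle
def load(n):return pickle.load(open(f"pics/{n}.pkl","rb"))
def snap(n,name):
    from bench import snapshot
    d=snapshot(n);pickle.dump(d,open(f"pics/{name}.pkl","wb"));cv2.imwrite(f"pics/{name}.png",d["pixels"][:,:,::-1]);return d
def crop(d,name,x0,x1,y0,y1,k):
    im=d["pixels"][y0:y1,x0:x1,::-1];im=cv2.convertScaleAbs(cv2.resize(im,None,fx=k,fy=k,interpolation=cv2.INTER_CUBIC),alpha=1.5)
    cv2.imwrite(f"pics/{name}.png",im)
def cloud(d):
    z=d["z_map"];v,u=np.mgrid[:z.shape[0],:z.shape[1]];K=d["intrinsics"]
    P=np.stack([(u-K[0,2])/K[0,0]*z,(v-K[1,2])/K[1,1]*z,z],-1)
    W=(P-d["t"])@d["R"];W[z==0]=np.nan;return W
def plane(d,u,v,z):
    K=d["intrinsics"];r=np.array([(u-K[0,2])/K[0,0],(v-K[1,2])/K[1,1],1])@d["R"];c=-d["t"]@d["R"]
    return c+r*(z-c[2])/r[2]
def proj(d,X):
    c=d["R"]@np.asarray(X,float)+d["t"];p=d["intrinsics"]@c;return p[:2]/p[2]
E
python3 - <<'E'
from h import *
d=load("side0");crop(d,"s_c",240,440,225,450,2.6)
W=cloud(d)
for u,v in [(300,289),(315,288),(350,286),(300,350),(305,400),(335,340),(335,410),(400,250),(420,360)]:print(u,v,W[v,u].round(1))
# lid top mask
m=(W[...,2]>40)&(W[...,2]<60)
m[:310]=0;m[450:]=0;m[:,:240]=0;m[:,370:]=0
n,l,st,_=cv2.connectedComponentsWithStats(m.astype(np.uint8));print(st[1:])
i=1+np.argmax(st[1:,4]);P=W[l==i];print(cv2.minAreaRect(P[:,:2].astype(np.float32)),np.median(P[:,2]))
A=np.c_[P[:,:2],np.ones(len(P))];print(np.linalg.lstsq(A,P[:,2],rcond=None)[0])
m=(W[...,2]>24)&(W[...,2]<40);m[:220]=0;m[315:]=0;m[:,:280]=0;m[:,410:]=0
n,l,st,_=cv2.connectedComponentsWithStats(m.astype(np.uint8));print(st[1:])
for i in range(1,n):
  if st[i,4]>60:P=W[l==i];print(cv2.minAreaRect(P[:,:2].astype(np.float32)),np.median(P[:,2]))
E
```

```text
300 289 [629.1  65.4  20. ]
315 288 [606.4  58.3  18.1]
350 286 [551.9  51.8  25.3]
300 350 [603.6 198.3  52.7]
305 400 [583.4 272.3  51.9]
335 340 [558.2 174.5  52.8]
335 410 [543.  280.6  52.7]
400 250 [479.9 -54.2   6.8]
420 360 [435.8 154.8   1.3]
[[ 253  321   97  110 9677]]
((594.651611328125, 228.49920654296875), (124.85417175292969, 165.74166870117188), 7.902564525604248) 51.70141395257562
[-3.10090415e-02 -8.75082888e-03  7.19766939e+01]
[[337 242  43  12 380]
 [324 277  45  13 429]]
((548.9292602539062, -29.112276077270508), (69.85625457763672, 16.514009475708008), 12.497475624084473) 31.326525059303208
((558.8529663085938, 48.375885009765625), (69.85664367675781, 17.245147705078125), 14.132674217224121) 31.35781167241437
```

View pics/s_c.png

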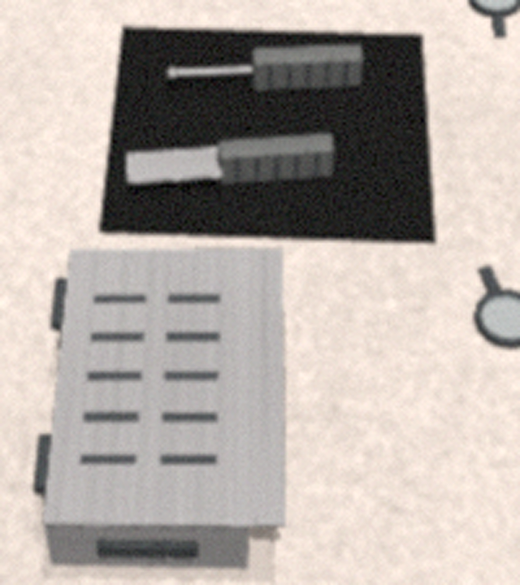

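Run:
```python
from h import *
d=load("side0");e=load("scene0")
crop(e,"e_c",210,460,145,310,3.2)
c=[(70,250,49),(282,248,53),(285,525,53),(45,523,49)]
Q=[plane(d,240+x/2.6,225+y/2.6,z) for x,y,z in c]
for q in Q:print(q.round(1))
f=lambda a,b:np.degrees(np.arctan2(*(b-a)[[1,0]]))
print(f(Q[1],Q[0]),f(Q[2],Q[3]),f(Q[1],Q[2])-90,f(Q[0],Q[3])-90)
# blade: handle top corners z=32
for x,y,z in[(220,147,32),(331,134,32),(333,152,32),(127,155,19.5),(128,184,19.5),(220,146,19.5)]:
  print(plane(d,240+x/2.6,225+y/2.6,z).round(1))
W=cloud(e)
m=(W[...,2]>40)&(W[...,2]<60)&(W[...,0]>480)&(W[...,0]<700)&(W[...,1]>120)&(W[...,1]<340)
n,l,st,_=cv2.connectedComponentsWithStats(m.astype(np.uint8));i=1+np.argmax(st[1:,4]);P=W[l==i];print(cv2.minAreaRect(P[:,:2].astype(np.float32)),np.median(P[:,2]))
A=np.c_[P[:,:2],np.ones(len(P))];print(np.linalg.lstsq(A,P[:,2],rcond=None)[0])
m=(W[...,2]>24)&(W[...,2]<40);m&=(W[...,0]>480)&(W[...,0]<620)&(W[...,1]>-60)&(W[...,1]<120)
n,l,st,_=cv2.connectedComponentsWithStats(m.astype(np.uint8))
for i in range(1,n):
  if st[i,4]>60:P=W[l==i];print(cv2.minAreaRect(P[:,:2].astype(np.float32)),np.median(P[:,2]))
```

```text
[660.3 154.7  49. ]
[543.9 138.3  53. ]
[521.6 300.9  53. ]
[636.8 316.2  49. ]
8.052570813366936 7.532504326438601 7.802821424995244 8.263723759449817
[591.6  54.4  32. ]
[527.   34.2  32. ]
[524.3  48.   32. ]
[648.2  58.9  19.5]
[643.3  80.9  19.5]
[593.4  43.3  19.5]
((595.7981567382812, 228.73489379882812), (125.71368408203125, 168.55023193359375), 7.462141513824463) 50.25858618857312
[-3.73849444e-02  6.46404412e-03  7.08160442e+01]
((561.3124389648438, 47.1690673828125), (69.93002319335938, 15.698471069335938), 13.811178207397461) 30.039905426732822
((551.552001953125, -30.48503875732422), (69.98214721679688, 14.964822769165039), 12.552103042602539) 30.25632774298599
```

View pics/e_c.png

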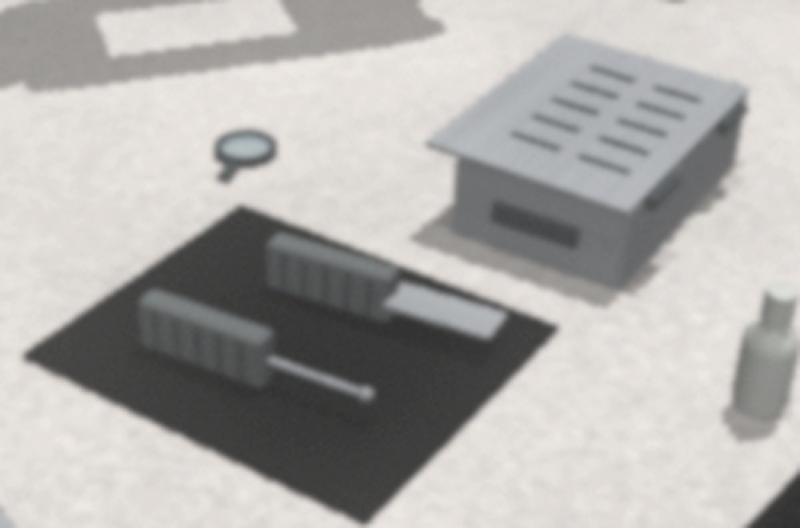

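```bash
cat > q.py <<'E'
# q.py x y z yaw [pitch_up] : TCP target -> shift/turn fractions in tool axes
import sys,numpy as np
from bench import sense
from scipy.spatial.transform import Rotation as R
s=sense();a=[float(v) for v in sys.argv[1:]]
C=R.from_euler('xyz',s["tcp_rot"],degrees=True)
T=R.from_euler('xyz',[180,a[4] if len(a)>4 else 0,a[3]],degrees=True)
print("pos",s["tool_pos"].round(1),s["tcp_rot"].round(2),"F",s["ft_force"].round(1),"gap",round(s["finger_gap"],1),"t",round(s["time"],2),"q",s["joint_pos"].round(0))
print("t*",(C.inv().apply(np.array(a[:3])-s["tool_pos"])/150).round(3),"a*",((C.inv()*T).as_rotvec(degrees=True)/45).round(3))
E
python3 q.py 574.6 51.4 300 194
```

```text
pos [266.7 537.3 403.9] [-1.7992e+02 -1.0000e-02  1.5360e+02] F [-0.6 -0.1 -0.1] gap 85.1 t 0.15 q [59.  8. 85.  0. 87. -5.]
t* [-3.279 -1.988  0.695] a* [-0.002 -0.001 -0.898]
```

```bash
python3 -m jog '[{"tx":-0.2,"ty":-0.12,"az":-0.15,"hand":0.6},{"tx":-0.4,"ty":-0.24,"az":-0.3,"hand":0.6},{"tx":-0.6,"ty":-0.36,"az":-0.45,"hand":0.6},{"tx":-0.8,"ty":-0.48,"az":-0.6,"hand":0.6},{"tx":-1,"ty":-0.6,"az":-0.75,"hand":0.6}]'; python3 q.py 574.6 51.4 300 194
```

```text
pos [266.7 537.3 403.9] [-1.7992e+02 -1.0000e-02  1.5360e+02] F [-0.6 -0.1 -0.1] gap 85.1 t 0.15 q [59.  8. 85.  0. 87. -5.]
t* [-3.279 -1.988  0.695] a* [-0.002 -0.001 -0.898]invalid input at $[0]: expected keys tx, ty, tz, ax, ay, az, hand
```

All keys are required in each row.

```bash
python3 -m jog '[{"tx":-0.2,"ty":-0.12,"tz":0,"ax":0,"ay":0,"az":-0.15,"hand":0.6},{"tx":-0.4,"ty":-0.24,"tz":0,"ax":0,"ay":0,"az":-0.3,"hand":0.6},{"tx":-0.6,"ty":-0.36,"tz":0,"ax":0,"ay":0,"az":-0.45,"hand":0.6},{"tx":-0.8,"ty":-0.48,"tz":0,"ax":0,"ay":0,"az":-0.6,"hand":0.6},{"tx":-1,"ty":-0.6,"tz":0,"ax":0,"ay":0,"az":-0.75,"hand":0.6}]'; python3 q.py 574.6 51.4 300 194
```

```text
time: 0.57
tool_pos: [361.5, 388.7, 404.3]
tcp_rot: [-180.0, -0.0, -172.3]
ft_force: [1.6, 0.4, 0.2]
finger_gap: 51.0
pos [361.5 388.7 404.3] [-1.7998e+02 -2.0000e-02 -1.7228e+02] F [1.6 0.4 0.2] gap 51.0 t 0.57 q [ 42.  -3.  96.  -0.  87. -56.]
t* [-1.106 -2.419  0.696] a* [-0.    -0.001 -0.14 ]
```

```bash
python3 -m jog '[{"tx":-0.1,"ty":-0.2,"tz":0,"ax":0,"ay":0,"az":-0.07,"hand":0.6},{"tx":-0.2,"ty":-0.4,"tz":0,"ax":0,"ay":0,"az":-0.14,"hand":0.6},{"tx":-0.3,"ty":-0.6,"tz":0,"ax":0,"ay":0,"az":-0.14,"hand":0.6},{"tx":-0.4,"ty":-0.8,"tz":0,"ax":0,"ay":0,"az":-0.14,"hand":0.6},{"tx":-0.5,"ty":-1,"tz":0,"ax":0,"ay":0,"az":-0.14,"hand":0.6}]'; python3 q.py 574.6 51.4 300 194
```

```text
time: 0.98
tool_pos: [455.2, 249.4, 404.5]
tcp_rot: [180.0, -0.0, -166.3]
ft_force: [-0.2, 0.3, 0.6]
finger_gap: 51.0
pos [455.2 249.4 404.5] [ 1.8000e+02 -1.0000e-02 -1.6635e+02] F [-0.2  0.3  0.6] gap 51.0 t 0.98 q [ 23.  -5.  98.   0.  87. -81.]
t* [-0.462 -1.471  0.697] a* [ 0.    -0.    -0.008]
```

```bash
python3 -m jog '[{"tx":-0.06,"ty":-0.2,"tz":0,"ax":0,"ay":0,"az":0,"hand":0.6},{"tx":-0.12,"ty":-0.4,"tz":0,"ax":0,"ay":0,"az":0,"hand":0.6},{"tx":-0.18,"ty":-0.6,"tz":0,"ax":0,"ay":0,"az":0,"hand":0.6},{"tx":-0.24,"ty":-0.8,"tz":0,"ax":0,"ay":0,"az":0,"hand":0.6},{"tx":-0.3,"ty":-1,"tz":0,"ax":0,"ay":0,"az":0,"hand":0.6}]'; python3 q.py 574.6 51.4 300 194
```

```text
time: 1.4
tool_pos: [534.3, 114.3, 404.4]
tcp_rot: [180.0, -0.0, -166.4]
ft_force: [-0.2, -0.4, 0.6]
finger_gap: 51.6
pos [534.3 114.3 404.4] [ 1.8000e+02 -2.0000e-02 -1.6636e+02] F [-0.2 -0.4  0.6] gap 51.6 t 1.4 q [  7.  -1.  94.   0.  87. -97.]
t* [-0.163 -0.471  0.696] a* [ 0.    -0.    -0.008]
```

```bash
python3 -m jog '[{"tx":-0.08,"ty":-0.2,"tz":0.15,"ax":0,"ay":0,"az":0,"hand":0.6},{"tx":-0.16,"ty":-0.4,"tz":0.3,"ax":0,"ay":0,"az":0,"hand":0.6},{"tx":-0.16,"ty":-0.47,"tz":0.5,"ax":0,"ay":0,"az":0,"hand":0.6},{"tx":-0.16,"ty":-0.47,"tz":0.69,"ax":0,"ay":0,"az":0,"hand":0.6},{"tx":-0.16,"ty":-0.47,"tz":0.69,"ax":0,"ay":0,"az":0,"hand":0.6}]'; python3 q.py 574.6 51.4 181 194;python3 -c "
from h import *
snap('wrist','w1')"
```

```text
time: 1.82
tool_pos: [571.3, 51.8, 293.8]
tcp_rot: [179.8, -0.6, -166.5]
ft_force: [-1.1, -0.4, -2.0]
finger_gap: 51.6
pos [571.3  51.8 293.8] [ 179.85   -0.63 -166.46] F [-1.1 -0.4 -2. ] gap 51.6 t 1.82 q [   0.    8.   96.   -0.   76. -103.]
t* [-0.029 -0.01   0.752] a* [ 0.003 -0.014 -0.01 ]
```

View pics/w1.png

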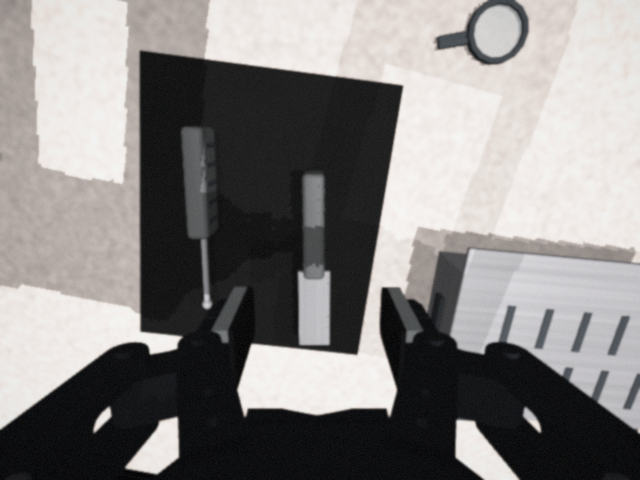

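The wrist view shows the blade tool midway between the fingers: handle at (314,172–278), blade down to (314,345), nearly parallel to the fingers. I'll check it against wrist depth.

```bash
python3 - <<'E'
from h import *
d=load("w1");W=cloud(d)
m=(W[...,2]>25)&(W[...,2]<40);m[:,:280]=0;m[:,345:]=0;m[:150]=0;m[300:]=0
P=W[m];print(cv2.minAreaRect(P[:,:2].astype(np.float32)),np.median(P[:,2]),m.sum())
print(W[310,314],plane(d,314,345,19.5))
P=W[(W[...,2]>40)&(W[...,2]<65)&(W[...,0]>500)&(W[...,0]<650)&(W[...,1]>130)]
print(P[:,:2].min(0))
s=d["R"];print(plane(d,317,237,30))
E
python3 q.py 574.6 51.4 181 194
```

```text
((561.3515625, 47.8369255065918), (70.58457946777344, 14.433565139770508), 13.80258560180664) 31.044019424989337 2301
[621.96858971  62.99056774  18.21527207] [648.53624248  69.33577728  19.5       ]
[531.24820231 138.62174321]
[565.86591156  51.63462612  30.        ]
pos [572.   52.5 297.1] [ 179.88   -0.47 -166.4 ] F [ 1.1 -0.  -0.1] gap 51.3 t 1.87 q [   0.    8.   96.    0.   76. -103.]
t* [-0.021 -0.013  0.774] a* [ 0.003 -0.01  -0.009]
```

```bash
python3 -m jog '[{"tx":0,"ty":0,"tz":0.2,"ax":0,"ay":0,"az":0,"hand":0.6},{"tx":0,"ty":0,"tz":0.4,"ax":0,"ay":0,"az":0,"hand":0.6},{"tx":0,"ty":0,"tz":0.55,"ax":0,"ay":0,"az":0,"hand":0.6},{"tx":0,"ty":0,"tz":0.7,"ax":0,"ay":0,"az":0,"hand":0.6},{"tx":0,"ty":0,"tz":0.7,"ax":0,"ay":0,"az":0,"hand":0.6}]' 100; python3 -m jog '[{"tx":0,"ty":0,"tz":0.04,"ax":0,"ay":0,"az":0,"hand":0.6},{"tx":0,"ty":0,"tz":0.04,"ax":0,"ay":0,"az":0,"hand":0.6},{"tx":0,"ty":0,"tz":0.04,"ax":0,"ay":0,"az":0,"hand":0.6}]'; python3 q.py 574.6 51.1 181 193.8;python3 -c "
from h import *
snap('wrist','w2')"
```

```text
time: 2.28
tool_pos: [572.2, 53.7, 193.6]
tcp_rot: [179.9, -0.3, -166.3]
ft_force: [-1.0, -0.1, -0.5]
finger_gap: 51.1
time: 2.53
tool_pos: [574.9, 53.2, 192.6]
tcp_rot: [-180.0, 0.2, -166.3]
ft_force: [0.0, -0.5, 0.1]
finger_gap: 51.1
pos [574.9  53.2 192.6] [-179.96    0.18 -166.33] F [ 0.  -0.5  0.1] gap 51.1 t 2.53 q [   0.   16.   99.    0.   65. -103.]
t* [ 0.005 -0.013  0.077] a* [-0.001  0.004 -0.003]
```

View pics/w2.png

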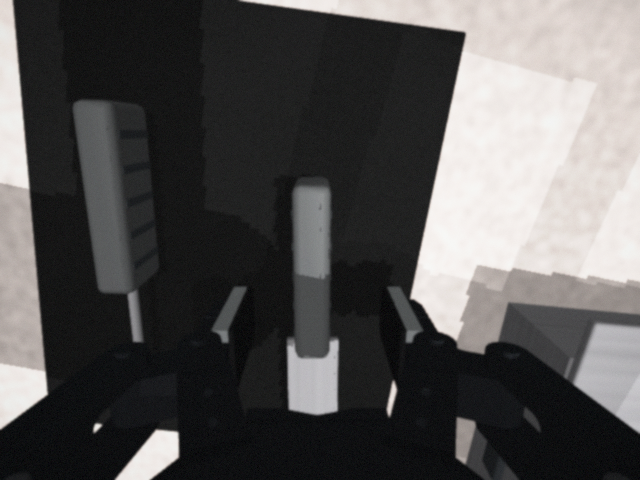

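The handle sits between the fingers at (313,180–355), with the right finger slightly nearer. I'll correct 2 mm sideways, descend, and close.

```bash
python3 -m jog '[{"tx":0,"ty":-0.012,"tz":0.075,"ax":0,"ay":0,"az":0,"hand":0.6},{"tx":0,"ty":-0.012,"tz":0.075,"ax":0,"ay":0,"az":0,"hand":0.6},{"tx":0,"ty":-0.012,"tz":0.075,"ax":0,"ay":0,"az":0,"hand":0.6}]'; python3 -m jog '[{"tx":0,"ty":0,"tz":0,"ax":0,"ay":0,"az":0,"hand":0},{"tx":0,"ty":0,"tz":0,"ax":0,"ay":0,"az":0,"hand":0},{"tx":0,"ty":0,"tz":0,"ax":0,"ay":0,"az":0,"hand":0},{"tx":0,"ty":0,"tz":0,"ax":0,"ay":0,"az":0,"hand":0},{"tx":0,"ty":0,"tz":0,"ax":0,"ay":0,"az":0,"hand":0}]' 100;python3 -m jog '[{"tx":0,"ty":0,"tz":0,"ax":0,"ay":0,"az":0,"hand":0},{"tx":0,"ty":0,"tz":0,"ax":0,"ay":0,"az":0,"hand":0}]' 100; python3 q.py 574.6 51.1 181 193.8
```

```text
time: 2.83
tool_pos: [573.8, 51.0, 178.3]
tcp_rot: [180.0, -0.1, -166.4]
ft_force: [0.2, 0.3, 0.3]
finger_gap: 51.3
time: 3.25
tool_pos: [574.5, 51.2, 179.4]
tcp_rot: [-180.0, 0.0, -166.3]
ft_force: [-0.5, -0.7, 2.2]
finger_gap: 12.5
time: 3.42
tool_pos: [574.4, 51.2, 179.4]
tcp_rot: [-180.0, 0.0, -166.4]
ft_force: [-0.5, 0.4, 4.0]
finger_gap: 12.1
pos [574.4  51.2 179.4] [-1.7999e+02  4.0000e-02 -1.6635e+02] F [-0.5  0.4  4. ] gap 12.1 t 3.42 q [   0.   17.  100.    0.   64. -104.]
t* [-0.001 -0.001 -0.011] a* [-0.     0.001 -0.003]
```

```bash
python3 -m jog '[{"tx":0,"ty":0,"tz":-0.1,"ax":0,"ay":0,"az":0,"hand":0},{"tx":0,"ty":0,"tz":-0.25,"ax":0,"ay":0,"az":0,"hand":0},{"tx":0,"ty":0,"tz":-0.5,"ax":0,"ay":0,"az":0,"hand":0},{"tx":0,"ty":0,"tz":-0.7,"ax":0,"ay":0,"az":0,"hand":0},{"tx":0,"ty":0,"tz":-0.7,"ax":0,"ay":0,"az":0,"hand":0}]'; python3 -m jog '[{"tx":0,"ty":0,"tz":0,"ax":0,"ay":0,"az":0,"hand":0},{"tx":0,"ty":0,"tz":0,"ax":0,"ay":0,"az":0,"hand":0},{"tx":0,"ty":0,"tz":0,"ax":0,"ay":0,"az":0,"hand":0}]';python3 -c "
from h import *
d=snap('side','s3');crop(d,'s3c',200,460,130,340,3)
snap('wrist','w3')
d=snap('scene','e3');crop(d,'e3c',210,470,100,310,3)"
```

```text
time: 3.83
tool_pos: [576.6, 51.2, 291.3]
tcp_rot: [-179.9, 0.6, -166.3]
ft_force: [1.1, -0.1, 0.9]
finger_gap: 12.7
time: 4.08
tool_pos: [573.3, 51.2, 281.9]
tcp_rot: [180.0, -0.2, -166.4]
ft_force: [-0.2, 0.3, -1.3]
finger_gap: 11.9
```

View pics/s3c.png

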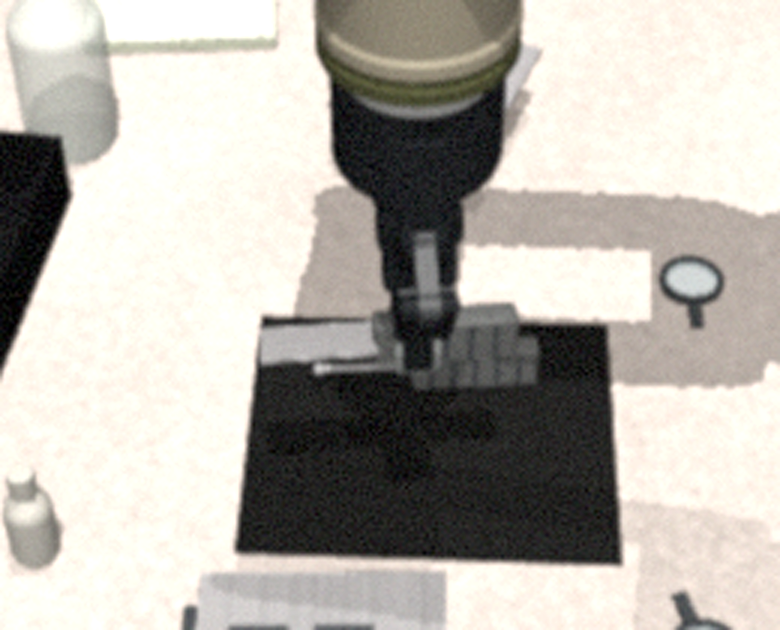

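View pics/e3c.png

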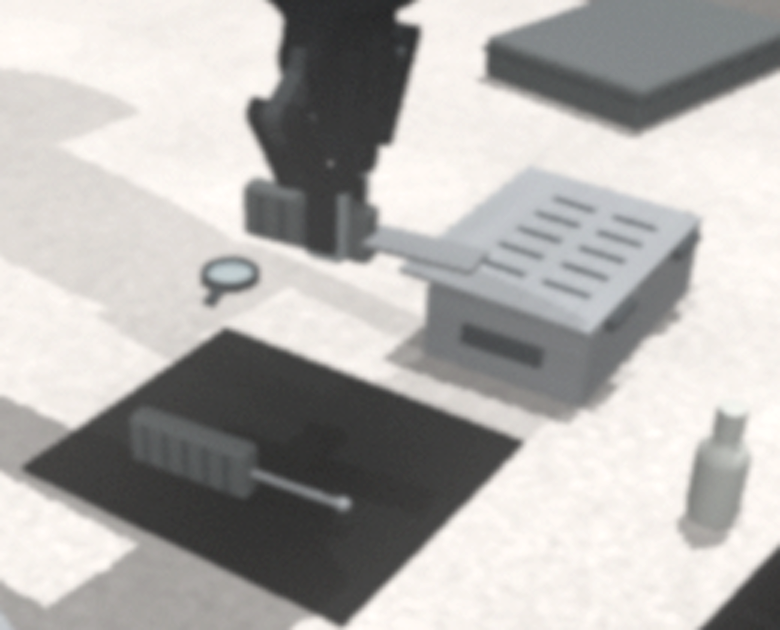

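View pics/w3.png

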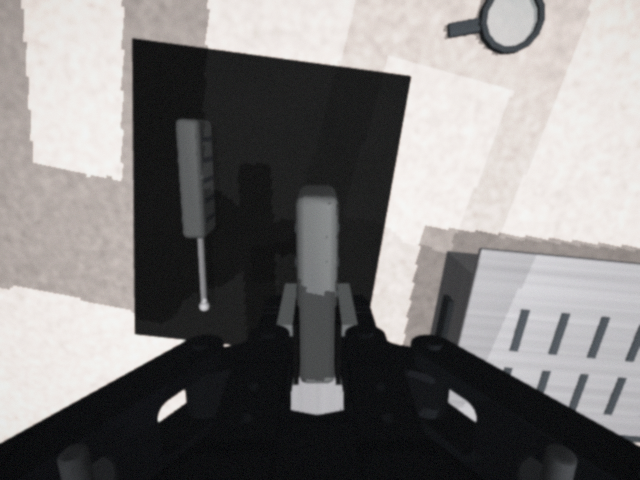

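The blade tool is held level; the pin tool is undisturbed. I'll measure the tip offset, then move to a point in front of the lip.

```bash
python3 - <<'E'
from h import *
d=load("s3");W=cloud(d)
for y in(332,366):print(plane(d,200+261/3,130+y/3,121.5).round(1))
print(W[246,300].round(1),W[246,315].round(1))
e=load("e3");We=cloud(e)
for x,y in((420,245),(470,262)):print(We[100+y//3,210+x//3].round(1))
E
python3 q.py 422.7 204.4 282 187.9
```

```text
[645.9  60.1 121.5]
[641.6  82.2 121.5]
[625.2  67.7 121.5] [603.8  64.4 121.5]
[617.   62.3 122. ]
[643.3  65.  120.9]
pos [573.5  51.2 282.2] [ 1.7996e+02 -1.7000e-01 -1.6635e+02] F [ 0.2  0.6 -0.6] gap 12.3 t 4.23 q [  -0.    9.   97.   -0.   74. -104.]
t* [0.736 1.23  0.004] a* [ 0.001 -0.004  0.128]
```

```bash
python3 -m jog '[{"tx":0.1,"ty":0.16,"tz":0,"ax":0,"ay":0,"az":0.05,"hand":0},{"tx":0.22,"ty":0.36,"tz":0,"ax":0,"ay":0,"az":0.1,"hand":0},{"tx":0.34,"ty":0.56,"tz":0,"ax":0,"ay":0,"az":0.128,"hand":0},{"tx":0.46,"ty":0.76,"tz":0,"ax":0,"ay":0,"az":0.128,"hand":0},{"tx":0.6,"ty":0.98,"tz":0,"ax":0,"ay":0,"az":0.128,"hand":0}]'; python3 q.py 422.7 204.4 282 187.9
```

```text
time: 4.65
tool_pos: [450.9, 173.3, 283.1]
tcp_rot: [-180.0, -0.1, -172.2]
ft_force: [0.5, 1.5, -0.6]
finger_gap: 12.4
pos [450.9 173.3 283.1] [-1.7999e+02 -6.0000e-02 -1.7218e+02] F [ 0.5  1.5 -0.6] gap 12.4 t 4.65 q [ 15.  -5. 111.  -0.  74. -83.]
t* [0.158 0.231 0.007] a* [-0.    -0.001 -0.002]
```

```bash
python3 -m jog '[{"tx":0.08,"ty":0.12,"tz":0,"ax":0,"ay":0,"az":0,"hand":0},{"tx":0.16,"ty":0.24,"tz":0,"ax":0,"ay":0,"az":0,"hand":0},{"tx":0.16,"ty":0.23,"tz":0,"ax":0,"ay":0,"az":0,"hand":0},{"tx":0.16,"ty":0.23,"tz":0,"ax":0,"ay":0,"az":0,"hand":0}]'; python3 q.py 422.7 204.4 196 187.9
```

```text
time: 4.98
tool_pos: [422.8, 204.2, 283.3]
tcp_rot: [-180.0, -0.1, -172.0]
ft_force: [-0.2, -0.0, -0.5]
finger_gap: 12.3
pos [422.8 204.2 283.3] [-1.7998e+02 -5.0000e-02 -1.7198e+02] F [-0.2 -0.  -0.5] gap 12.3 t 4.98 q [ 20.  -8. 113.  -0.  74. -78.]
t* [-0.     0.002  0.582] a* [-0.001 -0.001  0.003]
```

```bash
python3 -m jog '[{"tx":0,"ty":0,"tz":0.15,"ax":0,"ay":0,"az":0,"hand":0},{"tx":0,"ty":0,"tz":0.3,"ax":0,"ay":0,"az":0,"hand":0},{"tx":0,"ty":0,"tz":0.45,"ax":0,"ay":0,"az":0,"hand":0},{"tx":0,"ty":0,"tz":0.58,"ax":0,"ay":0,"az":0,"hand":0},{"tx":0,"ty":0,"tz":0.58,"ax":0,"ay":0,"az":0,"hand":0}]';python3 -m jog '[{"tx":0,"ty":0,"tz":0,"ax":0,"ay":0,"az":0,"hand":0},{"tx":0,"ty":0,"tz":0,"ax":0,"ay":0,"az":0,"hand":0},{"tx":0,"ty":0,"tz":0,"ax":0,"ay":0,"az":0,"hand":0}]'; python3 q.py 467.3 210.6 196 187.9;python3 -c "
from h import *
d=snap('side','s4');crop(d,'s4c',240,500,280,480,3)
d=snap('scene','e4');crop(d,'e4c',260,480,80,260,3.4)
snap('wrist','w4')"
```

```text
time: 5.4
tool_pos: [421.9, 202.0, 192.5]
tcp_rot: [-179.9, -0.4, -172.2]
ft_force: [-0.6, -1.0, -2.3]
finger_gap: 12.4
time: 5.65
tool_pos: [424.7, 203.7, 198.6]
tcp_rot: [180.0, 0.1, -172.1]
ft_force: [-0.2, -0.6, -0.2]
finger_gap: 12.0
pos [424.7 203.7 198.6] [ 1.7998e+02  1.4000e-01 -1.7214e+02] F [-0.2 -0.6 -0.2] gap 12.0 t 5.65 q [ 19.  -0. 116.  -0.  64. -78.]
t* [-0.288  0.006  0.018] a* [ 0.001  0.003 -0.001]
```

View pics/s4c.png

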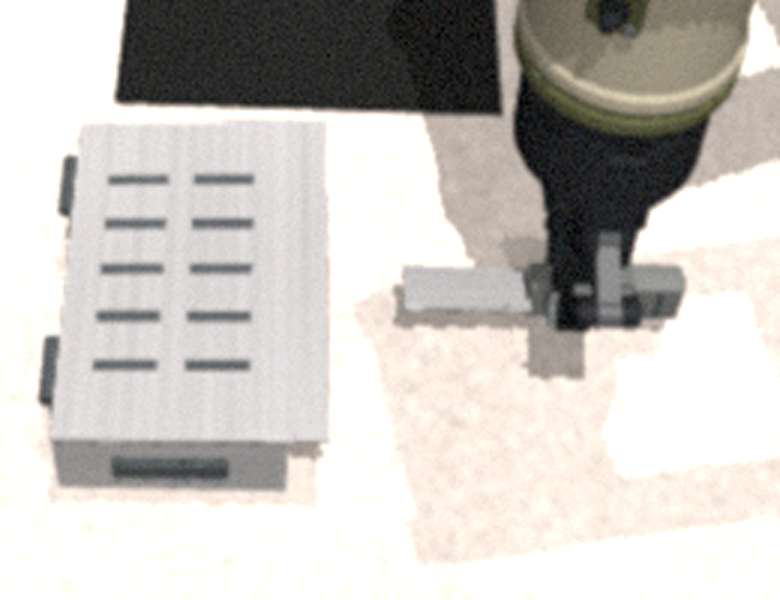

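View pics/e4c.png

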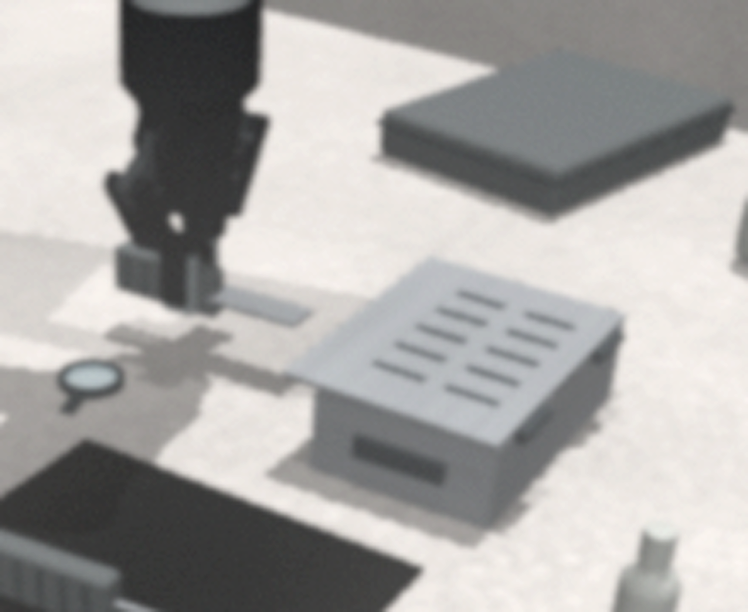

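```bash
python3 - <<'E'
from h import *
d=load("s4");W=cloud(d)
t=plane(d,240+403/3,280+287/3,37.5);l=plane(d,240+327/3,280+287/3,52)
u=np.array([.9905,.1374,0]);print(t,l,(l-t)@u,W[376,390],W[376,340],W[376,346])
e=load("e4");We=cloud(e)
# lip underside can't be seen; print blade and lip heights from scene
for x,y in((260,305),(300,315),(380,310)):print(We[80+int(y/3.4),260+int(x/3.4)].round(1))
E
python3 q.py 467.3 210.6 196 187.9
```

```text
[498.50214823 213.43460494  37.5       ] [531.73139568 227.62202143  52.        ] 34.86292061839141 [477.49691501 211.53662336  38.93320523] [543.39165614 231.0515233   53.74792979] [535.51314665 229.81046517  53.7470288 ]
[470.8 212.2  37. ]
[497.1 215.5  38.4]
[542.1 224.8  52.2]
pos [424.2 203.9 198.3] [ 1.7997e+02  1.3000e-01 -1.7211e+02] F [ 1.2  0.  -0.5] gap 11.8 t 5.8 q [ 19.  -0. 116.  -0.  64. -78.]
t* [-0.29   0.005  0.016] a* [ 0.001  0.003 -0.   ]
```

The blade tip (crop 403,287) is 35 mm short of the lip (crop 327,287) and about 11 mm below its underside. Advancing 45 mm puts it 10 mm under the lip.

```bash
python3 -m jog '[{"tx":-0.08,"ty":0.0,"tz":0,"ax":0,"ay":0,"az":0,"hand":0},{"tx":-0.16,"ty":0.0,"tz":0,"ax":0,"ay":0,"az":0,"hand":0},{"tx":-0.24,"ty":0.0,"tz":0,"ax":0,"ay":0,"az":0,"hand":0},{"tx":-0.29,"ty":0.0,"tz":0,"ax":0,"ay":0,"az":0,"hand":0},{"tx":-0.29,"ty":0.0,"tz":0,"ax":0,"ay":0,"az":0,"hand":0}]' 120;python3 -m jog '[{"tx":0,"ty":0,"tz":0,"ax":0,"ay":0,"az":0,"hand":0},{"tx":0,"ty":0,"tz":0,"ax":0,"ay":0,"az":0,"hand":0}]'; python3 q.py 467.3 210.6 196 187.9;python3 -c "
from h import *
d=snap('side','s5');crop(d,'s5c',240,500,280,480,3)
d=snap('scene','e5');crop(d,'e5c',260,480,80,260,3.4)"
```

```text
time: 6.22
tool_pos: [468.1, 209.9, 197.9]
tcp_rot: [180.0, 0.1, -172.1]
ft_force: [-0.2, -0.2, -0.9]
finger_gap: 11.7
time: 6.38
tool_pos: [466.1, 209.6, 196.8]
tcp_rot: [-180.0, -0.0, -172.1]
ft_force: [-0.5, 0.6, -0.8]
finger_gap: 11.9
pos [466.1 209.6 196.8] [-1.7999e+02 -4.0000e-02 -1.7211e+02] F [-0.5  0.6 -0.8] gap 11.9 t 6.38 q [ 18.   6. 110.   0.  64. -79.]
t* [-0.009  0.005  0.005] a* [-0.    -0.001 -0.   ]
```

View pics/s5c.png

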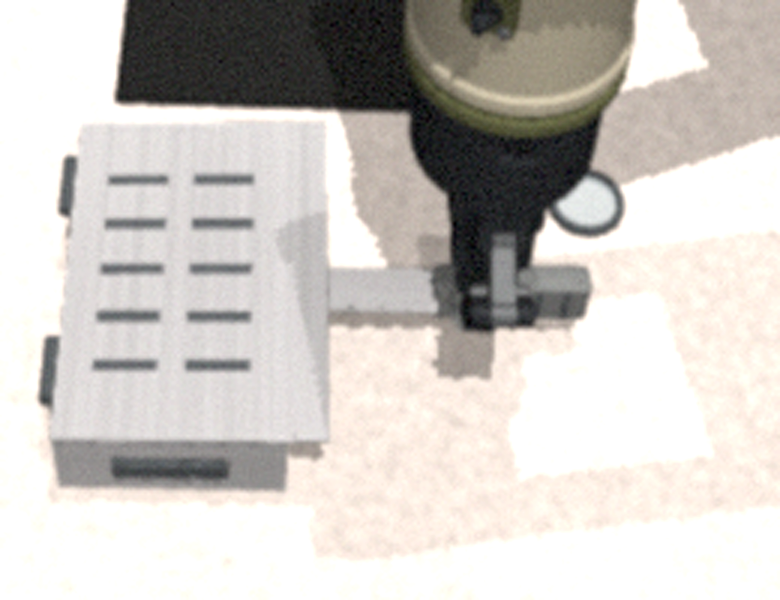

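View pics/e5c.png

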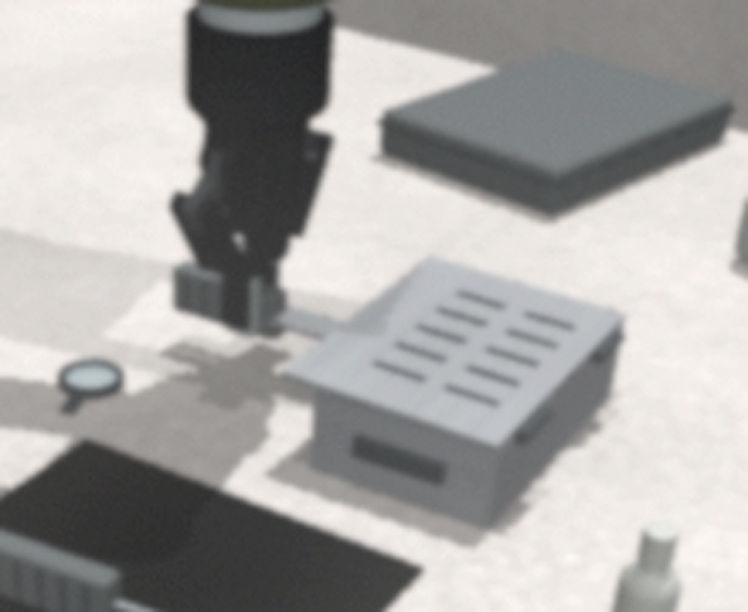

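```bash
python3 -m jog '[{"tx":0,"ty":0.0,"tz":-0.04,"ax":0,"ay":0,"az":0,"hand":0},{"tx":0,"ty":0.0,"tz":-0.08,"ax":0,"ay":0,"az":0,"hand":0},{"tx":0,"ty":0.0,"tz":-0.12,"ax":0,"ay":0,"az":0,"hand":0},{"tx":-0.005,"ty":0.0,"tz":-0.15,"ax":0,"ay":0,"az":0,"hand":0},{"tx":-0.011,"ty":0.0,"tz":-0.18,"ax":0,"ay":0,"az":0,"hand":0}]' 120;python3 -m jog '[{"tx":-0.008,"ty":0,"tz":-0.03,"ax":0,"ay":0,"az":0,"hand":0},{"tx":-0.016,"ty":0,"tz":-0.06,"ax":0,"ay":0,"az":0,"hand":0},{"tx":-0.024,"ty":0,"tz":-0.09,"ax":0,"ay":0,"az":0,"hand":0},{"tx":-0.032,"ty":0,"tz":-0.12,"ax":0,"ay":0,"az":0,"hand":0},{"tx":-0.032,"ty":0,"tz":-0.12,"ax":0,"ay":0,"az":0,"hand":0}]'; python3 q.py 467.3 210.6 196 187.9;python3 -c "
from h import *
d=snap('side','s6');crop(d,'s6c',240,500,280,480,3)
d=snap('scene','e6');crop(d,'e6c',260,480,80,260,3.4)"
```

```text
time: 6.9
tool_pos: [468.0, 209.9, 224.5]
tcp_rot: [-180.0, -0.0, -172.1]
ft_force: [-1.9, 0.1, -2.9]
finger_gap: 11.8
time: 7.32
tool_pos: [473.7, 210.7, 243.2]
tcp_rot: [180.0, 0.1, -172.1]
ft_force: [-1.0, 0.2, -0.9]
finger_gap: 12.2
pos [473.7 210.7 243.2] [ 1.7998e+02  1.1000e-01 -1.7212e+02] F [-1.   0.2 -0.9] gap 12.2 t 7.32 q [ 18.   3. 108.  -0.  69. -80.]
t* [0.043 0.005 0.315] a* [ 0.     0.002 -0.   ]
```

View pics/s6c.png

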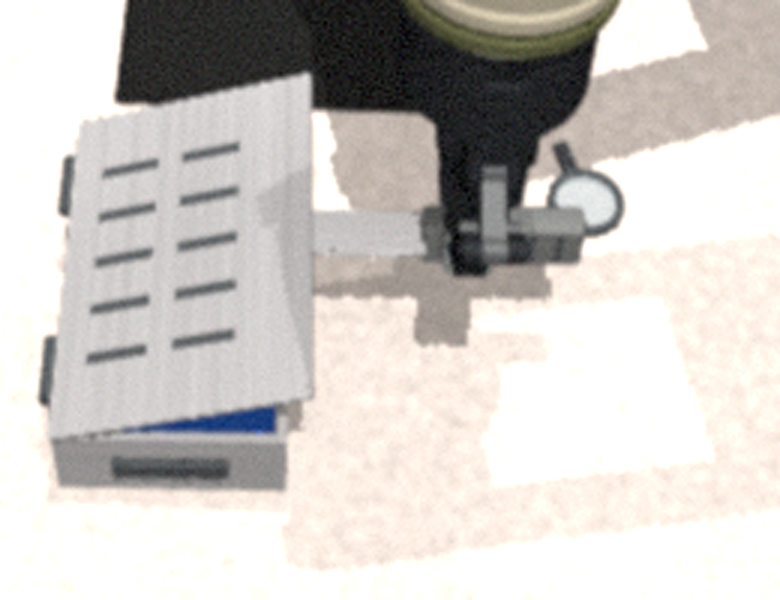

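View pics/e6c.png

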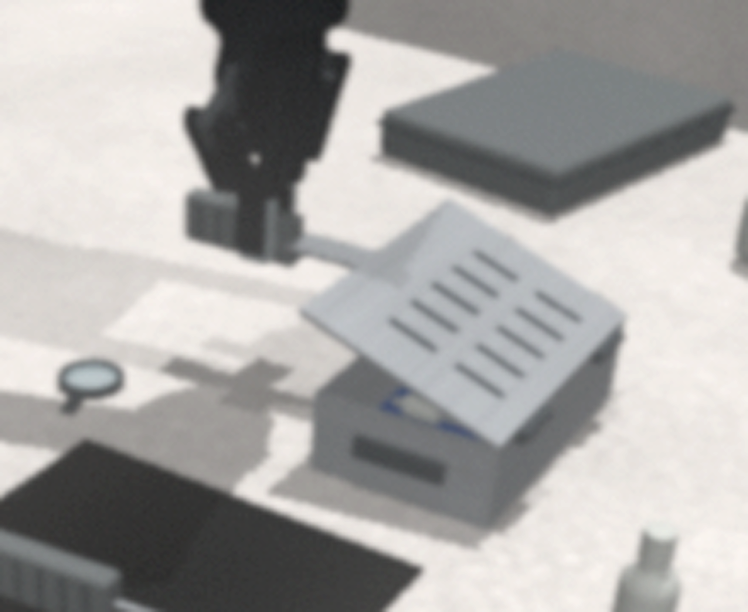

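The lid lifts cleanly, now at about 20° on the blade tip, with the blade still level. Continuing the arc to 40°, then 60°.

```bash
python3 -m jog '[{"tx":-0.025,"ty":0.0,"tz":-0.058,"ax":0,"ay":0,"az":0,"hand":0},{"tx":-0.054,"ty":0.0,"tz":-0.115,"ax":0,"ay":0,"az":0,"hand":0},{"tx":-0.088,"ty":0.0,"tz":-0.168,"ax":0,"ay":0,"az":0,"hand":0},{"tx":-0.126,"ty":0.0,"tz":-0.217,"ax":0,"ay":0,"az":0,"hand":0},{"tx":-0.126,"ty":0,"tz":-0.217,"ax":0,"ay":0,"az":0,"hand":0}]';python3 -m jog '[{"tx":-0.042,"ty":0,"tz":-0.046,"ax":0,"ay":0,"az":0,"hand":0},{"tx":-0.088,"ty":0,"tz":-0.089,"ax":0,"ay":0,"az":0,"hand":0},{"tx":-0.138,"ty":0,"tz":-0.127,"ax":0,"ay":0,"az":0,"hand":0},{"tx":-0.191,"ty":0,"tz":-0.161,"ax":0,"ay":0,"az":0,"hand":0},{"tx":-0.191,"ty":0,"tz":-0.161,"ax":0,"ay":0,"az":0,"hand":0}]'; python3 q.py 467.3 210.6 196 187.9;python3 -c "
from h import *
d=snap('side','s7');crop(d,'s7c',240,500,240,440,3)
d=snap('scene','e7');crop(d,'e7c',260,480,60,240,3.4)"
```

```text
time: 7.83
tool_pos: [493.7, 213.5, 277.3]
tcp_rot: [180.0, 0.3, -172.1]
ft_force: [-0.1, 0.2, -0.4]
finger_gap: 11.6
time: 8.25
tool_pos: [521.9, 217.3, 300.5]
tcp_rot: [180.0, 0.2, -172.1]
ft_force: [-0.3, -0.0, -0.6]
finger_gap: 11.7
pos [521.9 217.3 300.5] [ 179.98    0.19 -172.13] F [-0.3 -0.  -0.6] gap 11.7 t 8.25 q [ 17.   6.  98.  -0.  76. -80.]
t* [0.369 0.005 0.695] a* [ 0.     0.004 -0.001]
```

View pics/s7c.png

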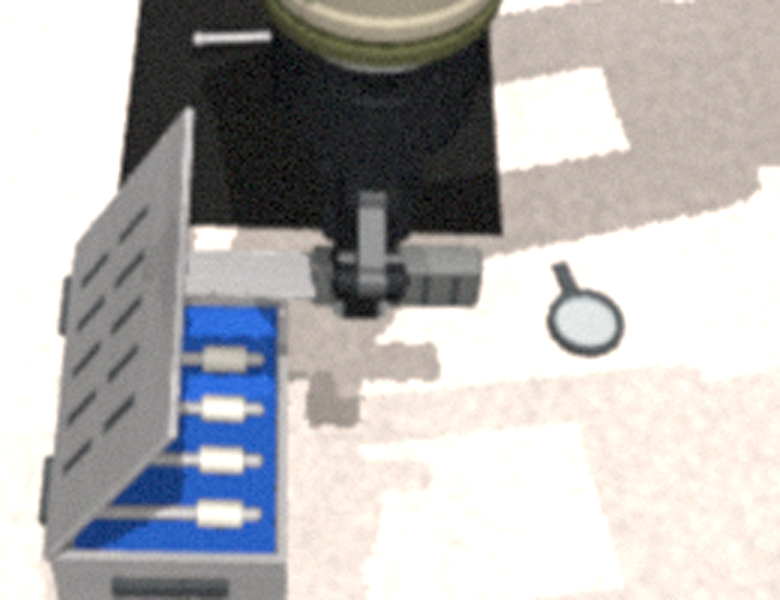

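View pics/e7c.png

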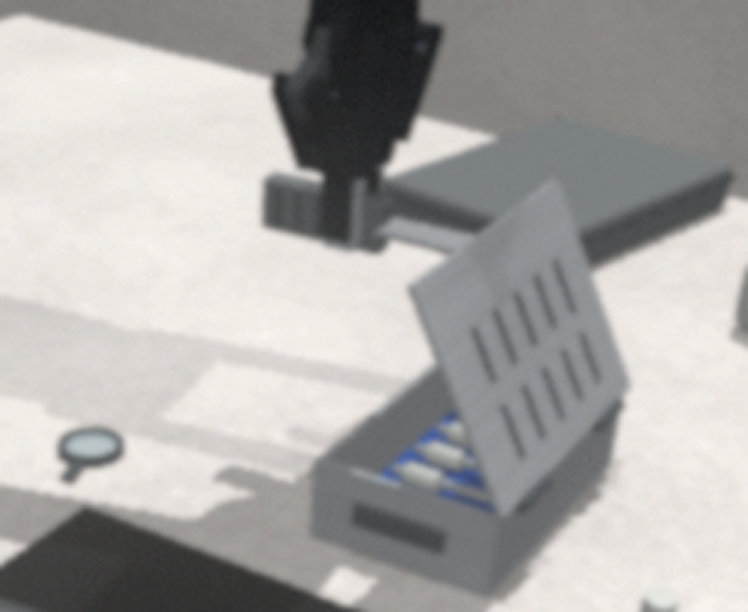

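The lid is near 60°. I'll push on to about 72° for margin, then measure.

```bash
python3 -m jog '[{"tx":-0.028,"ty":0.0,"tz":-0.016,"ax":0,"ay":0,"az":0,"hand":0},{"tx":-0.056,"ty":0.0,"tz":-0.029,"ax":0,"ay":0,"az":0,"hand":0},{"tx":-0.085,"ty":0.0,"tz":-0.042,"ax":0,"ay":0,"az":0,"hand":0},{"tx":-0.13,"ty":0.0,"tz":-0.055,"ax":0,"ay":0,"az":0,"hand":0},{"tx":-0.13,"ty":0,"tz":-0.055,"ax":0,"ay":0,"az":0,"hand":0}]'
cat > lid.py <<'E'
import sys
from h import *
for n in("side","scene"):
    d=snap(n,n[0]+sys.argv[1]);W=cloud(d);P=W.reshape(-1,3);u=np.array([.9905,.1374]);v=np.array([-.1374,.9905])
    Q=P[:,:2]-[600,229];x=Q@u;y=Q@v
    m=(x>-75)&(x<75)&(abs(y)>15)&(abs(y)<78)&(P[:,2]>75)&(P[:,2]<175)
    X=np.c_[x[m],P[m,2]];c=np.median(X,0)
    for k in range(3):
        w,V=np.linalg.eigh(np.cov((X-c).T));r=(X-c)@V[:,0];X=X[abs(r)<4];c=X.mean(0)
    a=V[:,1]*np.sign(V[1,1]);print(n,len(X),"angle",np.degrees(np.arctan2(a[1],-a[0])).round(1),"top",X[:,1].max().round(1),"x at z45",c[0]+a[0]/a[1]*(45-c[1]))
E
python3 q.py 467.3 210.6 196 187.9;python3 lid.py 8
```

```text
time: 8.77
tool_pos: [540.6, 219.9, 307.5]
tcp_rot: [180.0, 0.1, -172.1]
ft_force: [0.4, 0.2, -0.8]
finger_gap: 11.4
pos [540.6 219.9 307.5] [ 1.7999e+02  9.0000e-02 -1.7212e+02] F [ 0.4  0.2 -0.8] gap 11.4 t 8.77 q [ 17.   9.  94.  -0.  77. -81.]
t* [0.493 0.006 0.743] a* [ 0.     0.002 -0.   ]
side 499 angle 69.0 top 157.1 x at z45 57.933098381091
scene 404 angle 69.2 top 132.7 x at z45 57.99851723873224
```

Both cameras read about 69° (over the 45° needed). Retracting straight back, then swinging round clear of the lid.

```bash
python3 -m jog '[{"tx":0.05,"ty":0.0,"tz":0,"ax":0,"ay":0,"az":0,"hand":0},{"tx":0.2,"ty":0.0,"tz":0,"ax":0,"ay":0,"az":0,"hand":0},{"tx":0.4,"ty":0.0,"tz":0,"ax":0,"ay":0,"az":0,"hand":0},{"tx":0.6,"ty":0.0,"tz":0,"ax":0,"ay":0,"az":0,"hand":0},{"tx":0.8,"ty":0,"tz":0,"ax":0,"ay":0,"az":0,"hand":0}]';python3 -m jog '[{"tx":0,"ty":-0.15,"tz":0,"ax":0,"ay":0,"az":0,"hand":0},{"tx":0,"ty":-0.35,"tz":0,"ax":0,"ay":0,"az":-0.05,"hand":0},{"tx":0,"ty":-0.55,"tz":0,"ax":0,"ay":0,"az":-0.128,"hand":0},{"tx":0,"ty":-0.75,"tz":0,"ax":0,"ay":0,"az":-0.128,"hand":0},{"tx":0,"ty":-0.95,"tz":0,"ax":0,"ay":0,"az":-0.128,"hand":0}]'; python3 q.py 573.4 51.2 220 193.65;python3 lid.py 9;
python3 -c "
from h import *
d=load('s9');crop(d,'s9c',220,480,180,380,3)"
```

```text
time: 9.28
tool_pos: [418.8, 202.9, 306.4]
tcp_rot: [180.0, -0.0, -172.1]
ft_force: [-0.3, 0.2, -0.0]
finger_gap: 11.8
time: 9.7
tool_pos: [439.4, 61.0, 307.0]
tcp_rot: [-180.0, 0.0, -166.3]
ft_force: [0.1, 0.4, -1.6]
finger_gap: 11.7
pos [439.4  61.  307. ] [-1.7999e+02  5.0000e-02 -1.6628e+02] F [ 0.1  0.4 -1.6] gap 11.7 t 9.7 q [   1.  -14.  116.   -0.   78. -102.]
t* [-0.852 -0.275  0.581] a* [-0.     0.001  0.001]
side 1518 angle 70.2 top 161.2 x at z45 55.67719934476151
scene 1871 angle 70.8 top 158.1 x at z45 55.5147597209904
```

View pics/s9.png

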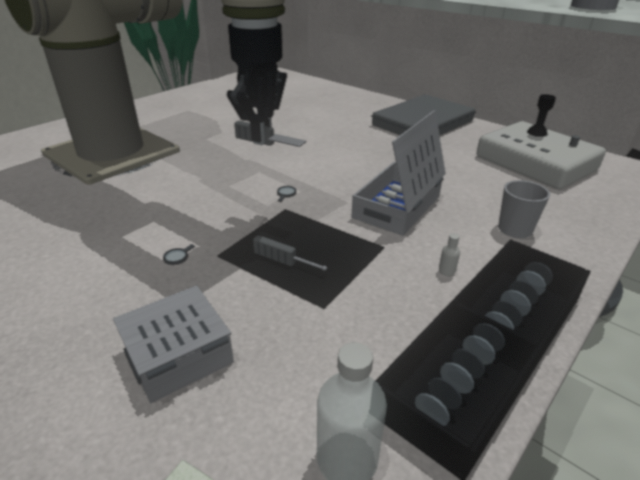

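The scene view shows the lid standing open at (420,160), the tool still level in the gripper, and the narrow cassette shut at (175,340). Now back over the mat.

```bash
python3 -m jog '[{"tx":-0.1,"ty":-0.15,"tz":0,"ax":0,"ay":0,"az":0,"hand":0},{"tx":-0.3,"ty":-0.275,"tz":0,"ax":0,"ay":0,"az":0,"hand":0},{"tx":-0.5,"ty":-0.275,"tz":0,"ax":0,"ay":0,"az":0,"hand":0},{"tx":-0.7,"ty":-0.275,"tz":0,"ax":0,"ay":0,"az":0,"hand":0},{"tx":-0.852,"ty":-0.275,"tz":0,"ax":0,"ay":0,"az":0,"hand":0}]';python3 -m jog '[{"tx":0,"ty":0,"tz":0.12,"ax":0,"ay":0,"az":0,"hand":0},{"tx":0,"ty":0,"tz":0.28,"ax":0,"ay":0,"az":0,"hand":0},{"tx":0,"ty":0,"tz":0.44,"ax":0,"ay":0,"az":0,"hand":0},{"tx":0,"ty":0,"tz":0.55,"ax":0,"ay":0,"az":0,"hand":0},{"tx":0,"ty":0,"tz":0.58,"ax":0,"ay":0,"az":0,"hand":0}]';python3 -m jog '[{"tx":0,"ty":0,"tz":0,"ax":0,"ay":0,"az":0,"hand":0},{"tx":0,"ty":0,"tz":0,"ax":0,"ay":0,"az":0,"hand":0},{"tx":0,"ty":0,"tz":0,"ax":0,"ay":0,"az":0,"hand":0}]'; python3 q.py 574 51.2 180.5 193.65
```

```text
time: 10.22
tool_pos: [575.5, 53.1, 306.8]
tcp_rot: [180.0, 0.1, -166.4]
ft_force: [-0.1, 0.9, -1.3]
finger_gap: 11.9
time: 10.63
tool_pos: [571.9, 53.1, 216.0]
tcp_rot: [179.9, -0.3, -166.3]
ft_force: [-0.4, 0.0, -0.6]
finger_gap: 11.5
time: 10.88
tool_pos: [574.8, 52.5, 221.7]
tcp_rot: [-180.0, 0.2, -166.3]
ft_force: [0.4, -0.7, -0.1]
finger_gap: 11.8
pos [574.8  52.5 221.7] [-1.7997e+02  1.5000e-01 -1.6634e+02] F [ 0.4 -0.7 -0.1] gap 11.8 t 10.88 q [   0.   13.   99.    0.   68. -104.]
t* [ 0.008 -0.007  0.275] a* [-0.001  0.003  0.   ]
```

```bash
python3 -m jog '[{"tx":0,"ty":0,"tz":0.08,"ax":0,"ay":0,"az":0,"hand":0},{"tx":0,"ty":0,"tz":0.15,"ax":0,"ay":0,"az":0,"hand":0},{"tx":0,"ty":0,"tz":0.2,"ax":0,"ay":0,"az":0,"hand":0},{"tx":0,"ty":0,"tz":0.23,"ax":0,"ay":0,"az":0,"hand":0},{"tx":0,"ty":0,"tz":0.24,"ax":0,"ay":0,"az":0,"hand":0}]';python3 -m jog '[{"tx":0,"ty":0,"tz":0.01,"ax":0,"ay":0,"az":0,"hand":0},{"tx":0,"ty":0,"tz":0.02,"ax":0,"ay":0,"az":0,"hand":0},{"tx":0,"ty":0,"tz":0.02,"ax":0,"ay":0,"az":0,"hand":0},{"tx":0,"ty":0,"tz":0.02,"ax":0,"ay":0,"az":0,"hand":0}]'; python3 q.py 574 51.2 180 193.65;python3 -c "
from h import *
d=snap('scene','e10');crop(d,'e10c',210,470,100,310,3)"
```

```text
time: 11.3
tool_pos: [573.2, 52.2, 182.1]
tcp_rot: [180.0, -0.2, -166.4]
ft_force: [0.6, 0.1, 0.0]
finger_gap: 11.9
time: 11.63
tool_pos: [574.2, 52.2, 181.2]
tcp_rot: [-180.0, 0.0, -166.4]
ft_force: [-0.5, 0.8, -0.9]
finger_gap: 12.3
pos [574.2  52.2 181.2] [-1.7999e+02  3.0000e-02 -1.6635e+02] F [-0.5  0.8 -0.9] gap 12.3 t 11.63 q [   0.   16.  100.   -0.   64. -104.]
t* [ 0.003 -0.006  0.008] a* [-0.     0.001 -0.   ]
```

View pics/e10c.png

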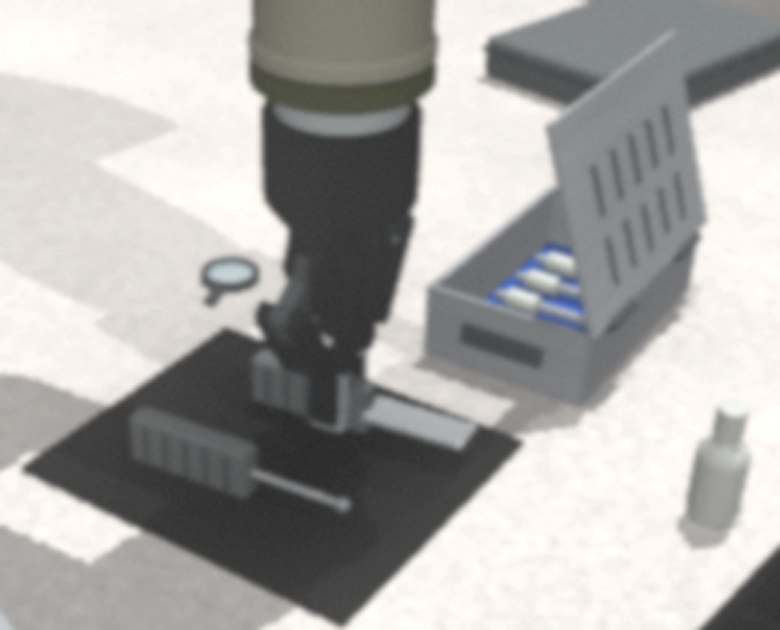

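The tool sits over its old place on the mat (handle crop (280,385), tip (470,430)), about 1.5 mm above contact. I'll ease down 1.5 mm, release and rise.

```bash
python3 -m jog '[{"tx":0,"ty":0,"tz":0.01,"ax":0,"ay":0,"az":0,"hand":0},{"tx":0,"ty":0,"tz":0.01,"ax":0,"ay":0,"az":0,"hand":0},{"tx":0,"ty":0,"tz":0.01,"ax":0,"ay":0,"az":0,"hand":0}]';python3 -m jog '[{"tx":0,"ty":0,"tz":0,"ax":0,"ay":0,"az":0,"hand":0.3},{"tx":0,"ty":0,"tz":0,"ax":0,"ay":0,"az":0,"hand":0.5},{"tx":0,"ty":0,"tz":0,"ax":0,"ay":0,"az":0,"hand":0.5},{"tx":0,"ty":0,"tz":0,"ax":0,"ay":0,"az":0,"hand":0.5},{"tx":0,"ty":0,"tz":0,"ax":0,"ay":0,"az":0,"hand":0.5}]'; python3 -m jog '[{"tx":0,"ty":0,"tz":-0.08,"ax":0,"ay":0,"az":0,"hand":0.5},{"tx":0,"ty":0,"tz":-0.25,"ax":0,"ay":0,"az":0,"hand":0.5},{"tx":0,"ty":0,"tz":-0.45,"ax":0,"ay":0,"az":0,"hand":0.5},{"tx":0,"ty":0,"tz":-0.65,"ax":0,"ay":0,"az":0,"hand":0.5},{"tx":0,"ty":0,"tz":-0.85,"ax":0,"ay":0,"az":0,"hand":0.5}]';python3 -m jog '[{"tx":0.2,"ty":0,"tz":0,"ax":0,"ay":0,"az":0,"hand":0.5},{"tx":0.4,"ty":0,"tz":0,"ax":0,"ay":0,"az":0,"hand":0.5},{"tx":0.6,"ty":0,"tz":0,"ax":0,"ay":0,"az":0,"hand":0.5},{"tx":0.6,"ty":0,"tz":0,"ax":0,"ay":0,"az":0,"hand":0.5},{"tx":0.6,"ty":0,"tz":0,"ax":0,"ay":0,"az":0,"hand":0.5}]';python3 lid.py 11
python3 -c "
from h import *
d=snap('side','x11');W=cloud(d)
m=(W[...,2]>24)&(W[...,2]<40)&(W[...,0]>480)&(W[...,0]<620)&(W[...,1]>0)&(W[...,1]<100)
P=W[m];print(cv2.minAreaRect(P[:,:2].astype(np.float32)),np.median(P[:,2]))"
```

```text
time: 11.93
tool_pos: [574.1, 52.2, 179.5]
tcp_rot: [-180.0, 0.0, -166.4]
ft_force: [-0.5, 0.0, -0.6]
finger_gap: 12.2
time: 12.35
tool_pos: [574.1, 52.2, 179.5]
tcp_rot: [-180.0, 0.0, -166.4]
ft_force: [0.0, 1.0, -0.8]
finger_gap: 42.9
time: 12.77
tool_pos: [573.8, 52.2, 309.1]
tcp_rot: [-180.0, 0.0, -166.3]
ft_force: [1.1, -0.0, 0.4]
finger_gap: 42.5
time: 13.18
tool_pos: [485.4, 30.8, 307.5]
tcp_rot: [-180.0, 0.0, -166.4]
ft_force: [0.7, 0.1, 0.5]
finger_gap: 42.9
side 1516 angle 70.2 top 161.6 x at z45 55.711356481282834
scene 1873 angle 70.7 top 158.2 x at z45 55.559036271004615
((567.1749267578125, 51.96295166015625), (86.51563262939453, 17.291791915893555), 13.351871490478516) 31.61981037390596
```

View pics/s11.png

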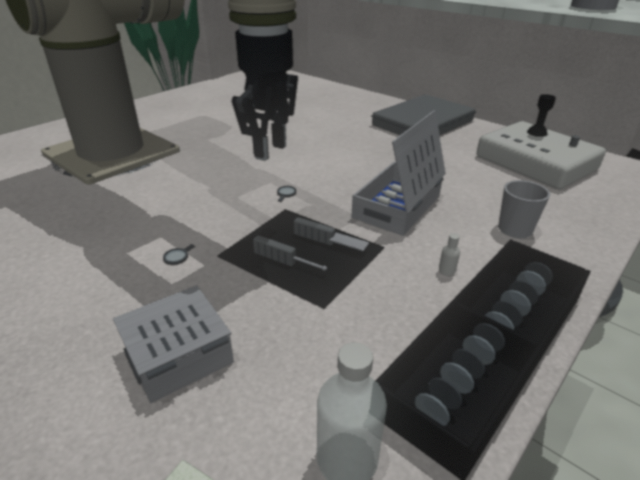

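View pics/x11.png

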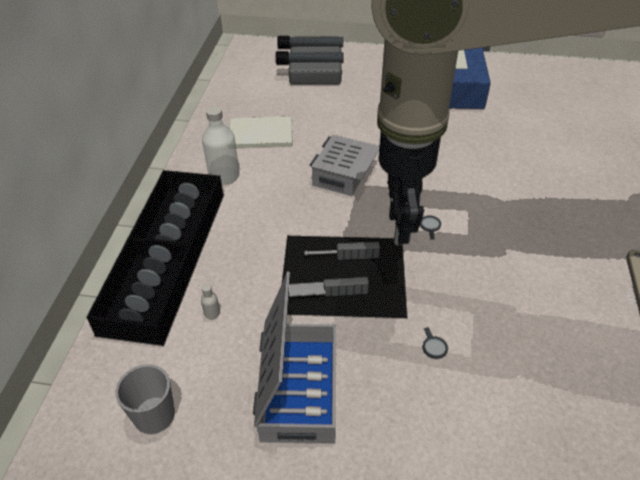

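Both views agree. The lid stands at about 70°, and the blade tool lies flat on the mat (scene (330,235), side (330,288)). The narrow cassette is shut and the gripper is clear.

```bash
python3 -m jog '[{"tx":0,"ty":0,"tz":0,"ax":0,"ay":0,"az":0,"hand":0.5},{"tx":0,"ty":0,"tz":0,"ax":0,"ay":0,"az":0,"hand":0.5}]'; python3 -c "
from bench import *
print(hand_in())"
```

```text
time: 13.5
tool_pos: [487.3, 31.1, 307.2]
tcp_rot: [-180.0, 0.0, -166.3]
ft_force: [0.6, 0.3, -0.5]
finger_gap: 42.6
the job is handed in; nothing more can be done
None
```

The wider cassette's lid is levered open and standing by itself, and the blade tool is back on the mat. I handed the job in at about 13.5 s; it reported no verdict.

- **How it was done:** I gripped the blade tool by its handle and slid the blade about 10 mm under the lip. I raised the lid along an arc about the hinge, drew the blade straight back, and laid the tool down where it had been.
- **Lid:** after the blade withdrew and again after the tool was laid down, the two cameras read 70.2° and 70.7–70.8°, against the 45° needed.
- **Blade tool:** it lies flat on the mat, with the handle top at about 32 mm, as at the start. The automatic outline fit of the handle came out 86 mm long instead of 70 mm, probably because it picked up other pixels nearby. I therefore relied on the pictures for its position.
- **Cassettes and gripper:** the narrower cassette is shut. In the pictures only the blade touched the wider cassette.
- **Forces:** the wrist force readings printed after each move stayed at about 4 N or less.

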